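Index the beaker carousel by one place

TASK

Bring the next sample beaker under the dosing nozzle: with a fingertip press in the index plunger's button on the carousel's arm, turn the carousel anticlockwise (seen from above) off its hole, and let the plunger spring fully up again in the next hole, one place on. Do not touch or lift the beakers, keep them standing upright in their wells, and leave the other things on the bench where they are.

Things in the scene. Friction and masses are not known exactly. Their poses are not given: they have to be found in the camera images.
- stand: fixed dosing stand: white cast drum, foot radius 150 mm, with a steel index plate on top (36 mm above the bench); on its +x side, 172 mm from the axis, a 14 mm column 251 mm high, whose boom (175 mm high) holds the nozzle. The plate has six holes 60 degrees apart at 120 mm radius, joined by a narrower slot. Origin on the carousel's axis at bench level, z up
- axis (a point): point on the carousel's vertical turning axis, 50 mm above the bench, level with the carousel's top; the hub cap there rises to 68 mm above the bench
- nozzle (a point): tip of the fixed dosing nozzle, 120 mm above the bench, 65 mm from the axis on the column's side; beaker rims pass 22 mm below it
- carousel (a joint): turning of the six-place aluminium carousel (disc of 92 mm radius, top 50 mm above the bench), rad: 0 at the start, positive anticlockwise seen from above. The next hole is at 60 degrees (1.047). It turns stiffly (about 0.12 N m) and stays where it is left; in a hole the plunger locks it, with about half a degree of play either way
- plunger (a joint): how far the plunger is pressed in, m: 0 up (locked in a hole), 0.010 fully down; the spring takes 4 N to start, 7.5 N fully down. The carousel is free beyond 5 mm. Between holes the plunger stays down at 5 mm by itself, unheld, and springs up when it meets a hole; held down by a finger it passes the hole
- button (a point): centre of the top of the plunger's round black button, 26 mm across, on the index arm that sticks out of the carousel's rim, 120 mm from the axis; 64 mm above the bench when up, 54 mm fully pressed. It goes straight down and turns with the carousel. Axes: x radially outwards, y anticlockwise
- beaker0: glass beaker, 37 mm across, 48 mm high, 60 g, standing loose in a shallow well (4 mm rim) of the carousel 65 mm from the axis; rim 98 mm above the bench; origin at the centre of its underside. At the start it is under the nozzle (already dosed)
- beaker1: like beaker0; the next sample, one place clockwise of beaker0 at the start
- beaker2: like beaker0; two places clockwise of beaker0 at the start
- beaker3: like beaker0; three places clockwise of beaker0 at the start; at the start the index arm lies halfway between it and the empty place next to it
- reagent_bottle: bystander: amber glass bottle with black cap, 62 mm across, 125 mm high, upright on the bench; origin at the centre of its underside
- wash_bottle: bystander: white plastic wash bottle with a bent spout, 62 mm across, 158 mm high, upright on the bench; origin at the centre of its underside
- dish: bystander: open white porcelain dish, 68 mm across, 28 mm high, on the bench; origin at the centre of its underside
- cheek (a point): middle of the top edge of the cheek on the anticlockwise side of the button, 86 mm above the bench. Two such upright aluminium cheeks stand on the arm, one on each side of the button: inner faces 24 mm from the button's centre, 7 mm thick, 34 mm long radially; the gap is open towards the axis and outwards. A finger between them can push the carousel round
Not all that is in view belongs to the job. What is shaped like the beaker3 but orange is not meant.

How it is judged (in metres and radians):
On the way, in this order (a step that is already met when the one before it is completed fails the run):
1. the plunger is pressed in with the fingers, the carousel still at its hole (value of joint plunger above 0.0048 m and value of joint carousel below 0.15 rad and contact force between the fingers and stand above 1 N), for 0.05 s.
2. the carousel is turned anticlockwise off its hole (value of joint carousel above 0.3 rad).
At the end, for the whole second after the job is handed in: The carousel stands at rest one place (60 degrees, within 2) anticlockwise of where it was, the plunger is up in its hole (within 1.5 mm), the next beaker stands under the nozzle (within 8 mm), and all four beakers stand upright in their wells (value of joint carousel between 1.012 and 1.082 rad and value of joint plunger below 0.0015 m and not (velocity of joint carousel above 0.03 rad/s) and velocity of joint carousel above -0.03 rad/s and horizontal distance between beaker1 and nozzle below 0.008 m and angle between each of beaker0, beaker1, beaker2, beaker3's own z axis and vertical below 0.1 rad and height (world z) of beaker0 between 0.0475 and 0.0525 m and height (world z) of beaker1 between 0.0475 and 0.0525 m and height (world z) of beaker2 between 0.0475 and 0.0525 m and height (world z) of beaker3 between 0.0475 and 0.0525 m); the robot touches nothing.
It fails at once if the robot touched a beaker (contact force between any of the arm, the fingers and beaker0 above 0.5 N or contact force between any of the arm, the fingers and beaker1 above 0.5 N or contact force between any of the arm, the fingers and beaker2 above 0.5 N or contact force between any of the arm, the fingers and beaker3 above 0.5 N).
It fails at once if a beaker was lifted out of its well or tipped (height (world z) of any of beaker0, beaker1, beaker2, beaker3 above 0.06 m or angle between any of beaker0, beaker1, beaker2, beaker3's own z axis and vertical above 0.35 rad).
It fails at once if the carousel was turned the wrong way (clockwise past its hole) (value of joint carousel below -0.1 rad).
It fails at once if a thing on the bench was moved (distance of any of reagent_bottle, wash_bottle, dish from where it was at the start of the episode above 0.015 m).
It also fails if it takes over 40 s, if anything falls off the work surface, if the arm or the gripper's body presses on something with over 40 N, if the wrist force passes 120 N, or if a joint passes its speed limit or range.

ROBOT

A 7-joint arm with a two-finger parallel gripper is mounted at the origin on the work surface. World frame = base frame: x ahead of the robot, y to its left, z up, the work surface at z = 0. Lengths are in mm, angles in rad, forces in N, time in s.
With the tool pointing down it reaches from about 400 to 925 mm from the base axis. Payload 4.1 kg.
Tool frame: the origin (TCP) lies where the fingers leave the gripper's body, on its centre line; the fingertips stand 73 mm ahead of it and the grasp point (between the pads) lies 54 mm ahead of it (hold_point_z is the distance from the TCP to the grasp point, in mm); z points along the fingers, y is the direction in which the jaws open and shut (so a half turn about z gives the same grasp; the last joint's range is limited). The gripper opens to 85 mm and grips with 20 to 120 N. Pads are 22 mm wide; open, the fingers measure 114 mm over their backs; the gripper's body (76 mm by 85 mm) begins 54 mm behind the grasp point. The pads swing forward as they close: fully open they stand 13 mm farther back than shut.
Start: joints at [1.033, 0.398, 0.045, 1.537, -0.019, 1.207, -0.051], TCP at [276.192, -588.431, 303.947] pointing down, gripper open.
Joint ranges: [-2.82, 2.82], [-0.49, 2.23], [-1.37, 1.46], [0, 2.46], [-1.36, 4.5], [0.23, 2], [-2.94, 2.94]. Speed limits (rad/s): [2.57, 2.57, 3.14, 3.14, 3.14, 3.14, 3.14].

INTERFACE

Orientations are given as a unit quaternion [w, x, y, z].
In Python, from rig import state, capture, calibration, job_done, hold_point_z gives the robot as it stands. The module is installed in compiled form; this text tells all that it offers.
- The arm moves only by the tool send_rows, never from a script. Its argument "increments" is a list of rows, each a list of 2 entries, a list of its own where there are three numbers: the shift along the tool's x, y, z in cm, then the turn about the tool's z in rad. A call has 1 to 5 rows; each row is the pose to reach, as a shift and turn from the pose commanded when the call began, along the tool's axes at that moment; what a row does not reach only later rows make up. A row lasts 1/8 s, in which the tool goes at most 62.5 mm and 10.7 degrees, less where a joint would pass 70% of its speed; a pose out of reach is approached as far as the arm can. A call with a gripper value outside its range is refused whole. "claw" is the finger opening in cm, from 0 to 8.54, set as the call begins (left out, the last holds). The fingers move at their own pace and stop on an object; the grip force is fixed at half the most. Time passes only in rows, so rows that repeat a pose let the fingers close. It gives the time, the measured TCP pose, the force and the opening at its end, in the units of the state.
- state(): the state, without advancing time (a new reading comes with each control period).
- capture(name): name is "side" or "top" or "wrist"; returns (picture, depth): 420x560x3 uint8, red, green, blue; 420x560 float32, mm along the optical axis (not along the pixel's ray), 0 where there is no reading.
- calibration(name): a dict with "fx", "fy", "cx", "cy" (pixels), "cam_to_world" (4x4, takes a point from camera to world coordinates). Camera axes: x right, y up, looking along -z (the intrinsics and any distortion apply to the point x, -y, -z); pixel columns grow to the right and rows downward; lengths in mm; the calibration is good to about 2 mm. A picture is of the moment at which its call begins: read the wrist's pose just before it. calibration takes no time and is no camera call; for the wrist camera it gives the pose at the moment of the call.
- job_done(): hands the job in, once; it reports no verdict.
The state is a dict: "t": time; "qpos": joint angles; "joint_velocities": joint speeds; "joint_torque": joint torques, N m; "tool_pos": TCP position; "ee_rot": TCP orientation; "ft_force": force on the tool from outside, world axes, zero at the start; "moment": the same for the moment, N m; "opening": finger opening in mm.
Only numpy, scipy, OpenCV 4.12 (cv2) and the standard library are available. Lean on these libraries where they do the work, as an engineer would, in place of code of your own. Each camera call takes 0.05 s, during which the arm holds its last target.

## Working session

There is one attempt and no reset: what is moved stays moved. The work goes in short steps, Python scripts to look and compute and a tool call to move; the robot and the scene stay as the last step left them, time stands still between calls to the robot, and variables do not carry over. Pictures are saved under pics/ and viewed, and the job is handed in when it is done.

Besides the shell and the picture viewer there is one more tool, called after "Call:" by a JSON object that holds its "method" and its "body". send_rows: Moves the arm, as the interface text tells. Its arguments: {"type":"object","properties":{"increments":{"type":"array"},"claw":{"type":"number"}},"required":["increments"]}

```bash
mkdir -p pics; ls; python3 - <<'E'
from rig import *
import cv2,numpy as np
s=state(); print(s, hold_point_z if not callable(hold_point_z) else hold_point_z())
for n in("top","side"):
    p,d=capture(n); cv2.imwrite(f"pics/{n}0.png",p[:,:,::-1]); np.save(f"pics/{n}0.npy",d)
    c=calibration(n); print(n,c)
E
```

```text
pics
{'t': 0.0, 'qpos': array([ 1.03300196,  0.39919441,  0.04502819,  1.53790192, -0.01871045,
        1.2068822 , -0.05073432]), 'joint_velocities': array([ 8.57613199e-04,  2.57442100e-03,  5.71985627e-04,  5.53775960e-04,
       -2.82456513e-04,  1.13810062e-05, -9.79949692e-05]), 'joint_torque': array([-3.50681530e-04, -4.75128400e+01,  1.36460602e+00, -2.54223043e+01,
        1.16201903e-02,  9.30088019e-03,  1.84797193e-05]), 'tool_pos': array([ 275.97300702, -587.95532243,  302.85189475]), 'ee_rot': array([-9.43194028e-04,  9.76019768e-01,  2.17679690e-01, -2.73916900e-04]), 'ft_force': array([-0.44229202, -0.16293284,  0.02948289]), 'moment': array([-0.00527654, -0.01175704,  0.01589356]), 'opening': 85.54542514283042} 53.900000000000006
top {'fx': 474.8856368092654, 'fy': 474.8856368092654, 'cx': 279.8432059232328, 'cy': 207.4245411878912, 'cam_to_world': array([[ 8.09609005e-02,  9.71280206e-01, -2.23741130e-01,
         2.49165028e+02],
       [-9.96714153e-01,  7.83322978e-02, -2.06142916e-02,
        -1.87529930e+01],
       [-2.49609654e-03,  2.24674903e-01,  9.74430581e-01,
         1.29355992e+03],
       [ 0.00000000e+00,  0.00000000e+00,  0.00000000e+00,
         1.00000000e+00]])}
side {'fx': 420.5148222131492, 'fy': 420.5148222131492, 'cx': 275.42667304370974, 'cy': 204.1032568280325, 'cam_to_world': array([[-9.71419836e-01,  1.59536439e-01, -1.75760138e-01,
         3.08823177e+02],
       [-2.36391946e-01, -5.83137958e-01,  7.77218740e-01,
         8.23352881e+02],
       [ 2.15023022e-02,  7.96553982e-01,  6.04184910e-01,
         7.35235162e+02],
       [ 0.00000000e+00,  0.00000000e+00,  0.00000000e+00,
         1.00000000e+00]])}
```

View pics/top0.png

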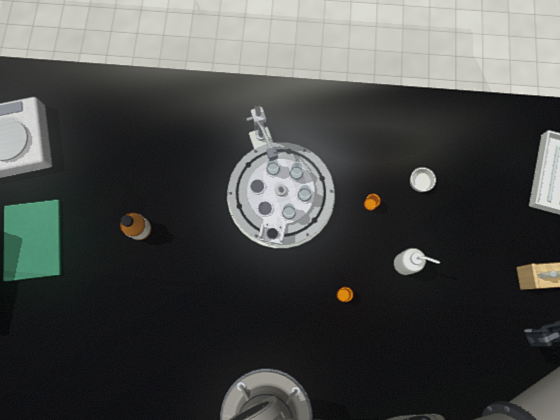

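View pics/side0.png

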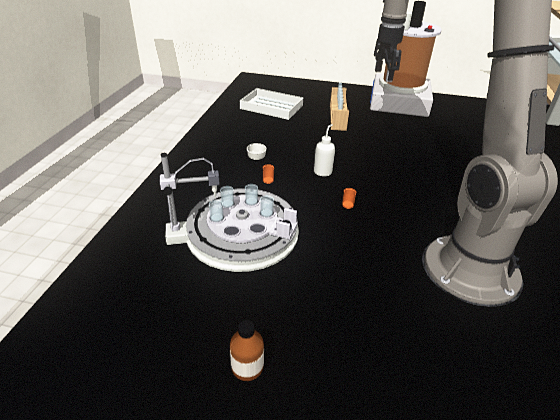

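```bash
cat > h.py <<'E'
import numpy as np,cv2
from rig import *
def pix2w(c,u,v,z):
    # intersect pixel ray with plane z
    M=c["cam_to_world"]; d=M[:3,:3]@np.array([(u-c["cx"])/c["fx"],-(v-c["cy"])/c["fy"],-1]); o=M[:3,3]
    return o+d*(z-o[2])/d[2]
def w2pix(c,p):
    M=np.linalg.inv(c["cam_to_world"]); q=M[:3,:3]@np.array(p)+M[:3,3]
    return c["cx"]+c["fx"]*q[0]/-q[2], c["cy"]-c["fy"]*q[1]/-q[2]
E
python3 - <<'E'
import cv2
a=cv2.imread("pics/top0.png")[95:255,220:345]; cv2.imwrite("pics/top0c.png",cv2.resize(a,None,fx=3.75*1.25,fy=3.75,interpolation=cv2.INTER_CUBIC) if 0 else cv2.resize(a,None,fx=3.75,fy=3.75,interpolation=cv2.INTER_CUBIC))
a=cv2.imread("pics/side0.png")[140:275,155:310]; cv2.imwrite("pics/side0c.png",cv2.resize(a,None,fx=4,fy=4,interpolation=cv2.INTER_CUBIC))
E
```

```text
(no output)
```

View pics/top0c.png

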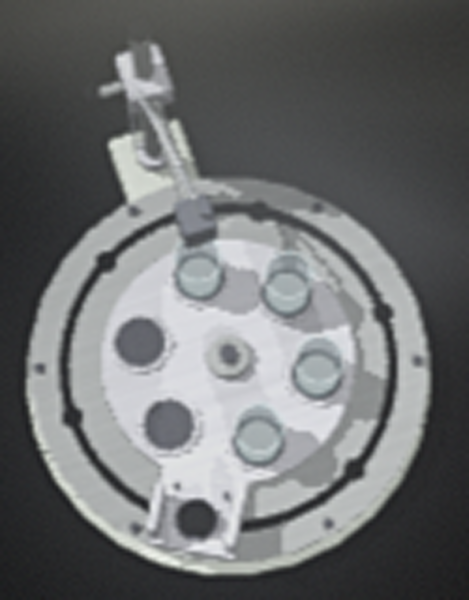

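View pics/side0c.png

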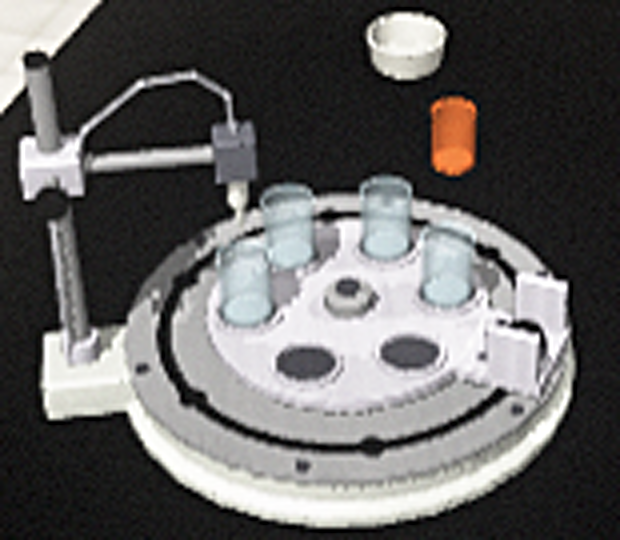

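```bash
python3 - <<'E'
from h import *
from scipy.optimize import least_squares
c=calibration("top")
f=lambda a,b:(220+a/3.75-.4,95+b/3.75-.4)
H=[(261,210),(107,260),(72,416),None,(355,468),(383,313)]
obs=[(k,f(*h)) for k,h in enumerate(H) if h]
def pts(p):
    x,y,th=p;L=[]
    for k,uv in obs:
        a=th+np.pi/3*k; L.append((uv,(x+120*np.cos(a),y+120*np.sin(a),36)))
    L.append((f(230,354),(x,y,68)))
    a=th+np.pi; L.append((f(196,519),(x+120*np.cos(a),y+120*np.sin(a),64)))
    return L
res=lambda p:np.concatenate([np.subtract(w2pix(c,w),uv) for uv,w in pts(p)])
r=least_squares(res,[650,-20,0]);x,y,th=r.x
print(r.x,np.degrees(r.x[2]),res(r.x).round(2))
for k in range(6): pass
ab=th+np.pi; print("button",x+120*np.cos(ab),y+120*np.sin(ab),np.degrees(ab))
ab+=np.pi/3; print("button end",x+120*np.cos(ab),y+120*np.sin(ab))
for n,(u,v) in dict(wash=(410,262),dish=(423,180),amber=(130,225)).items(): print(n,pix2w(c,u,v,60))
cs=calibration("side")
p,d=capture("side")
q=[155+345/4,140+290/4]; print(pix2w(cs,*q,68), w2pix(cs,(x,y,68)),q)
E
```

```text
[ 5.82179606e+02  9.01256732e+00 -1.12396743e-01] -6.43985899171588 [-0.23  0.33  0.    0.31  0.21  0.01 -0.03  0.51  0.17 -0.05 -0.21 -0.38
  0.09 -0.67]
button 462.93679051943064 22.47179615873133 173.56014100828412
button end 510.90216440950843 -87.52512610541675
wash [ 414.68736112 -341.11089242   60.        ]
dish [ 639.20159143 -371.72456211   60.        ]
amber [452.98512332 398.58209143  60.        ]
[578.71092545  22.50229148  68.        ] (np.float64(241.5296608994761), np.float64(209.1481066381972)) [241.25, 212.5]
```

Call:
{"method": "send_rows", "body": {"increments": [[[3.0, -3.3, 0], 0], [[6.4, -7.1, 0], 0], [[10.0, -11.0, 0], 0], [[13.6, -15.0, 0], 0], [[17.2, -19.0, 0], 0]], "claw": 0}}

```text
t: 0.78
tool_pos: [351.4, -341.5, 303.8]
ee_rot: [0.0, 0.976, 0.218, 0.0]
ft_force: [0.7, -0.2, 0.6]
opening: 0.2
```

Call:
{"method": "send_rows", "body": {"increments": [[[3.6, -4.0, 0], -0.08], [[7.2, -8.0, 0], -0.2], [[10.8, -12.0, 0], -0.35], [[14.4, -16.0, 0], -0.5], [[18.0, -19.9, 0], -0.65]]}}

```text
t: 1.4
tool_pos: [429.6, -85.1, 303.9]
ee_rot: [0.0, 0.854, 0.52, 0.0]
ft_force: [0.1, -0.1, 0.1]
opening: -0.2
```

```bash
cat >> h.py <<'E'
from scipy.spatial.transform import Rotation as R
def rot(s): w,x,y,z=s["ee_rot"]; return R.from_quat([x,y,z,w])
def go(tgt,yawy,s=None):
    """tool-frame increment (cm) to TCP target and turn so tool y points at world angle yawy deg"""
    s=s or state(); r=rot(s); d=r.inv().apply(np.array(tgt)-s["tool_pos"])/10
    y=r.apply([0,1,0]); a=np.degrees(np.arctan2(y[1],y[0])); t=-(yawy-a+180)%360
    dt=((yawy-a+180)%360-180)
    return d.round(2), round(-np.radians(dt),3), 'tool_y now',round(a,2)
E
python3 - <<'E'
from h import *
s=state(); print(s["t"],s["tool_pos"],s["qpos"],s["opening"],s["ft_force"]); print(go((463,22.5,300),-6.44))
E
```

```text
1.4 [429.61321733 -85.05263792 303.91813294] [ 0.46260186  0.02359735 -0.36953408  2.00414035  0.00996052  1.11506509
 -0.38835476] -0.16428782568640113 [ 0.08357893 -0.11938144  0.11761601]
(array([11.09, -1.97,  0.39]), np.float64(-0.365), 'tool_y now', np.float64(-27.34))
```

Call:
{"method": "send_rows", "body": {"increments": [[[3.5, -0.6, 0.1], -0.1], [[7.0, -1.3, 0.2], -0.22], [[10.0, -1.8, 0.3], -0.33], [[11.09, -1.97, 0.39], -0.365], [[11.09, -1.97, 0.39], -0.365]]}}

```text
t: 2.02
tool_pos: [463.5, 20.5, 299.7]
ee_rot: [-0.0, 0.747, 0.665, -0.0]
ft_force: [-0.5, -1.4, -0.6]
opening: 0.0
```

```bash
python3 - <<'E'
from h import *
s=state(); print(s["t"],s["tool_pos"],s["qpos"]); c=calibration("wrist"); print(c)
p,d=capture("wrist"); cv2.imwrite("pics/w1.png",p[:,:,::-1]); np.save("pics/w1.npy",d)
print(w2pix(c,(582.18,9.01,68)),w2pix(c,(462.94,22.47,64)))
E
```

```text
2.025 [463.51660902  20.53365777 299.71620901] [ 0.33252947  0.0850686  -0.49470474  1.95509952  0.04533238  1.11272581
 -0.29757655]
{'fx': 314.14200028254277, 'fy': 314.14200028254277, 'cx': 281.31171605963425, 'cy': 203.3044155215082, 'cam_to_world': array([[ 9.93208219e-01,  1.11433062e-01,  3.34679785e-02,
         4.72545757e+02],
       [-1.16345220e-01,  9.53922115e-01,  2.76579805e-01,
         9.02068891e+01],
       [-1.10571022e-03, -2.78595175e-01,  9.60407989e-01,
         3.70978947e+02],
       [ 0.00000000e+00,  0.00000000e+00,  0.00000000e+00,
         1.00000000e+00]])}
(np.float64(401.65750280846567), np.float64(183.86411368160609)) (np.float64(279.9903953964725), np.float64(183.45119383477618))
```

View pics/w1.png

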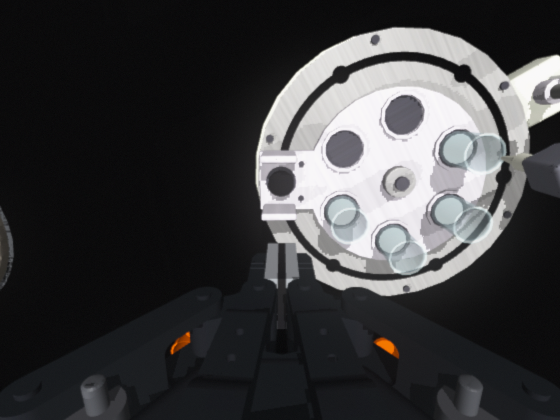

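```bash
python3 - <<'E'
from h import *
a=cv2.imread("pics/w1.png")[130:240,240:430]; cv2.imwrite("pics/w1c.png",cv2.resize(a,None,fx=4,fy=4,interpolation=cv2.INTER_CUBIC))
c=calibration("wrist"); print(pix2w(c,281,181,64),pix2w(c,401,183,68))
print(go((463.5,22.5,155),-6.44))
E
```

```text
[464.05476737  23.84050687  64.        ] [581.33479834   8.76243394  68.        ]
(array([ 3.000e-01, -1.000e-02,  1.447e+01]), np.float64(-0.006), 'tool_y now', np.float64(-6.79))
```

View pics/w1c.png

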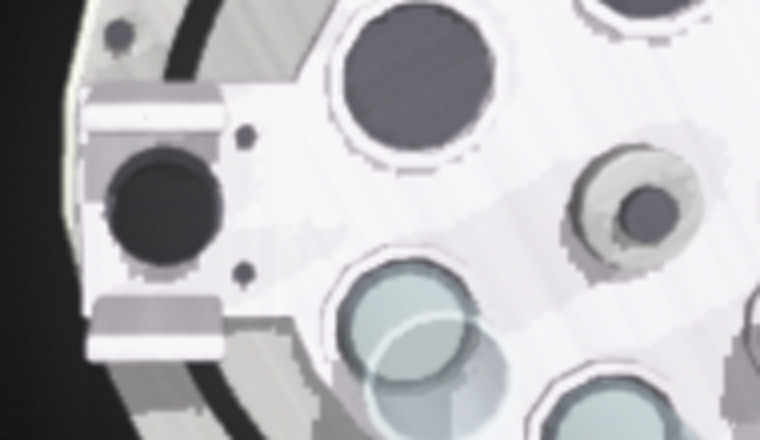

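Call:
{"method": "send_rows", "body": {"increments": [[[0.15, 0, 3.5], 0], [[0.3, 0, 7.5], 0], [[0.3, 0, 11.5], 0], [[0.3, 0, 14.5], 0], [[0.3, 0, 14.5], 0]]}}

```text
t: 2.7
tool_pos: [462.0, 21.9, 153.1]
ee_rot: [-0.002, 0.748, 0.664, -0.002]
ft_force: [-0.6, 0.9, 0.5]
opening: 0.5
```

```bash
python3 - <<'E'
from h import *
s=state(); print(s["t"],s["tool_pos"],s["ft_force"]); c=calibration("wrist")
p,d=capture("wrist"); cv2.imwrite("pics/w2.png",p[:,:,::-1])
print(w2pix(c,(463,23,64)),go((463,23,136),-6.7))
p,d=capture("side"); cv2.imwrite("pics/s2.png",cv2.resize(p[120:260,170:330,::-1],None,fx=4,fy=4,interpolation=cv2.INTER_CUBIC))
E
```

```text
2.7 [461.99524936  21.85790451 153.11651087] [-0.58754414  0.87798119  0.48082588]
(np.float64(282.3890912129452), np.float64(242.246924832946)) (array([ 0.06, -0.04,  1.87]), np.float64(-0.002), 'tool_y now', np.float64(-6.83))
```

View pics/w2.png

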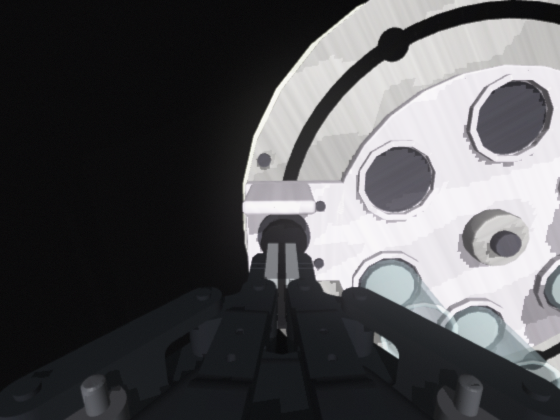

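View pics/s2.png

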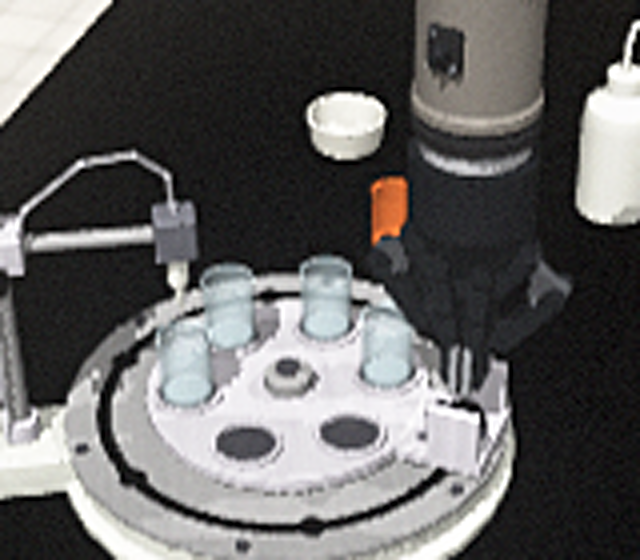

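```bash
python3 - <<'E'
from h import *
s=state()
T=s["tool_pos"]; r=rot(s)
P=[]
for n in("side",):
    p,d=capture(n); c=calibration(n)
    v,u=np.mgrid[:420,:560]; m=d>0
    z=d[m]; X=np.c_[(u[m]-c["cx"])/c["fx"]*z,-(v[m]-c["cy"])/c["fy"]*z,-z]
    P.append(X@c["cam_to_world"][:3,:3].T+c["cam_to_world"][:3,3])
P=np.concatenate(P); L=r.inv().apply(P-T)
k=(abs(L[:,0])<45)&(abs(L[:,1])<80)
for a in range(-40,66,5):
    q=L[k&(L[:,2]>a)&(L[:,2]<=a+5)]
    if len(q): print(a,len(q),"x",q[:,0].min().round(),q[:,0].max().round(),"y",q[:,1].min().round(),q[:,1].max().round())
print(T,s["ft_force"],s["t"])
E
```

```text
-40 42 x -5.0 14.0 y -42.0 40.0
-35 80 x -5.0 23.0 y -42.0 41.0
-30 76 x -4.0 24.0 y -47.0 38.0
-25 75 x -2.0 23.0 y -55.0 51.0
-20 108 x -13.0 22.0 y -61.0 60.0
-15 94 x -6.0 19.0 y -62.0 60.0
-10 64 x 4.0 21.0 y -60.0 60.0
-5 65 x -4.0 19.0 y -57.0 54.0
0 60 x -9.0 21.0 y -51.0 52.0
5 57 x -9.0 21.0 y -46.0 47.0
10 46 x -11.0 19.0 y -43.0 44.0
15 65 x -10.0 15.0 y -39.0 39.0
20 72 x -9.0 16.0 y -37.0 36.0
25 49 x -8.0 17.0 y -32.0 34.0
30 28 x 2.0 15.0 y -29.0 29.0
35 11 x 2.0 14.0 y -13.0 7.0
40 20 x -2.0 14.0 y -14.0 12.0
45 16 x -4.0 12.0 y -15.0 12.0
50 21 x -3.0 14.0 y -15.0 11.0
55 18 x -19.0 11.0 y -13.0 75.0
60 57 x -45.0 13.0 y -15.0 79.0
65 50 x -45.0 13.0 y -12.0 76.0
[464.3031438   22.73636387 155.68130697] [0.27462914 0.95869142 0.89057343] 2.8
```

Call:
{"method": "send_rows", "body": {"increments": [[[0, 0, 0.6], 0], [[0, 0, 1.1], 0], [[0, 0, 1.6], 0], [[0, 0, 1.6], 0]]}}

```text
t: 3.35
tool_pos: [463.5, 23.6, 138.6]
ee_rot: [-0.0, 0.747, 0.665, -0.0]
ft_force: [0.5, -0.1, 0.3]
opening: 0.1
```

Call:
{"method": "send_rows", "body": {"increments": [[[0, 0, 0.3], 0], [[0, 0, 0.6], 0], [[0, 0, 0.6], 0]]}}

```text
t: 3.72
tool_pos: [464.1, 23.7, 133.2]
ee_rot: [0.0, 0.747, 0.665, 0.0]
ft_force: [-0.6, 0.4, 4.7]
opening: -0.0
```

Contact (4.7 N upward). Press further.

Call:
{"method": "send_rows", "body": {"increments": [[[0, 0, 0.2], 0], [[0, 0, 0.4], 0], [[0, 0, 0.4], 0]]}}

```text
t: 4.1
tool_pos: [464.1, 23.7, 129.3]
ee_rot: [0.0, 0.747, 0.665, 0.0]
ft_force: [-1.2, -0.1, 4.9]
opening: -0.2
```

```bash
python3 - <<'E'
from h import *
for i in range(1):
    s=state(); print(s["t"],s["tool_pos"],s["ft_force"],go(s["tool_pos"],-6.7))
E
```

```text
4.1 [464.11908453  23.73139991 129.29825632] [-1.19571968 -0.07308655  4.94808121] (array([0., 0., 0.]), np.float64(0.0), 'tool_y now', np.float64(-6.69))
```

Call:
{"method": "send_rows", "body": {"increments": [[[0, 0, 0.15], 0], [[0, 0, 0.15], 0]]}}

```text
t: 4.35
tool_pos: [464.1, 23.7, 127.9]
ee_rot: [0.0, 0.747, 0.665, 0.0]
ft_force: [-1.7, 0.1, 5.7]
opening: 0.4
```

```bash
python3 - <<'E'
from h import *
F=[];T=[]
for i in range(4):
    capture("wrist"); s=state(); F.append(s["ft_force"]);T.append(s["tool_pos"])
print(s["t"],np.array(F).round(1),np.mean(T,0))
p,d=capture("wrist"); cv2.imwrite("pics/w3.png",p[:,:,::-1])
E
```

```text
4.55 [[-1.6 -0.2  6.8]
 [-1.6  0.1  6.7]
 [-0.8  0.6  6.2]
 [-1.  -0.6  6.3]] [464.11696463  23.73006008 127.92964419]
```

View pics/w3.png

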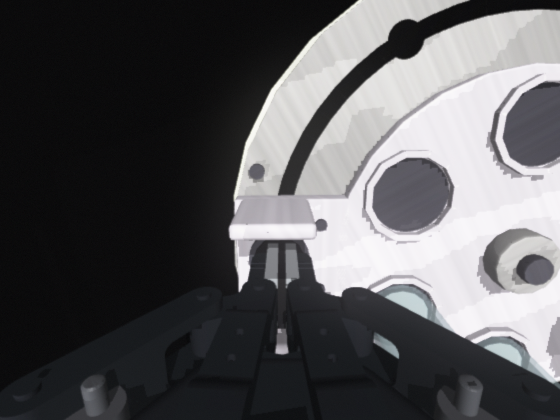

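Call:
{"method": "send_rows", "body": {"increments": [[[-0.62, 0.016, 0], -0.052], [[-1.244, 0.065, 0], -0.105], [[-1.862, 0.147, 0], -0.157], [[-2.474, 0.26, 0], -0.209], [[-3.08, 0.405, 0], -0.262]]}}

```text
t: 5.22
tool_pos: [464.5, -7.1, 127.9]
ee_rot: [0.0, 0.653, 0.757, 0.0]
ft_force: [-0.3, 0.1, 6.5]
opening: 0.2
```

```bash
python3 - <<'E'
from h import *
F=[]
p,d=capture("top"); s=state(); print(s["t"],s["tool_pos"],s["ft_force"],go(s["tool_pos"],0))
cv2.imwrite("pics/t3.png",cv2.resize(p[95:255,220:345,::-1],None,fx=3.75,fy=3.75,interpolation=cv2.INTER_CUBIC))
p,d=capture("wrist"); cv2.imwrite("pics/w4.png",p[:,:,::-1])
E
```

```text
5.275 [464.734768    -8.18687845 127.95610029] [-0.72323428  0.5579457   6.69454512] (array([0., 0., 0.]), np.float64(0.147), 'tool_y now', np.float64(8.44))
```

View pics/w4.png

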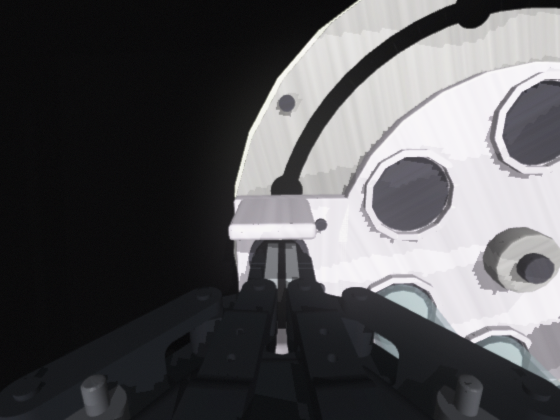

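View pics/t3.png

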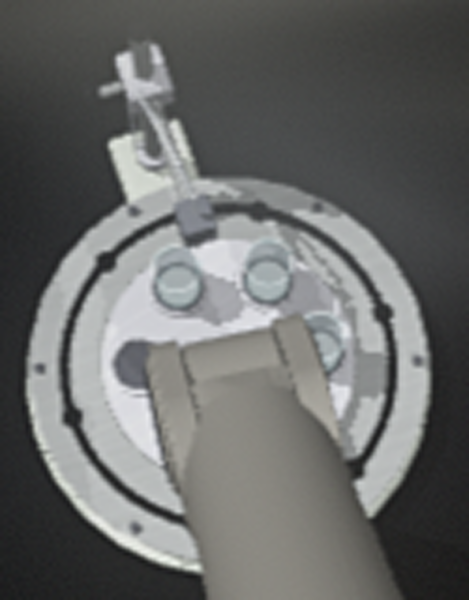

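Call:
{"method": "send_rows", "body": {"increments": [[[-0.62, 0.016, 0], -0.052], [[-1.244, 0.065, 0], -0.105], [[-1.862, 0.147, 0], -0.157], [[-2.474, 0.26, 0], -0.209], [[-3.08, 0.405, 0], -0.262]]}}

```text
t: 5.95
tool_pos: [473.1, -37.2, 128.0]
ee_rot: [0.0, 0.549, 0.836, 0.0]
ft_force: [-1.2, 1.0, 6.2]
opening: -0.0
```

```bash
python3 - <<'E'
from h import *
capture("side"); s=state(); print(s["t"],s["tool_pos"],s["ft_force"],go(s["tool_pos"],0),s["qpos"])
d=s["tool_pos"][:2]-[582,9]; print(np.hypot(*d),np.degrees(np.arctan2(d[1],d[0]))%360)
p,d=capture("wrist"); cv2.imwrite("pics/w5.png",p[:,:,::-1])
E
```

```text
6.0 [473.55577914 -38.20145351 128.01572081] [-2.2822576   0.30919758  7.1226684 ] (array([0., 0., 0.]), np.float64(0.409), 'tool_y now', np.float64(23.45)) [ 0.46151381  0.35263181 -0.55032352  2.10384098  0.26902527  0.75072009
  0.14969326]
118.27140926995078 203.52157534166693
```

View pics/w5.png

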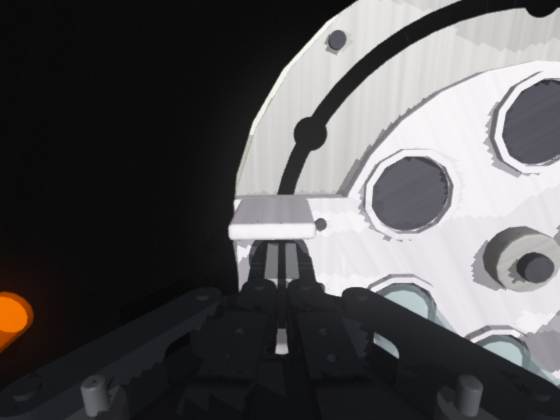

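Call:
{"method": "send_rows", "body": {"increments": [[[0, 0, -0.6], 0], [[0, 0, -1.2], 0], [[0, 0, -1.2], 0]]}}

```text
t: 6.42
tool_pos: [472.7, -37.2, 139.7]
ee_rot: [0.0, 0.55, 0.835, 0.0]
ft_force: [-0.4, 0.1, -0.5]
opening: 0.1
```

Call:
{"method": "send_rows", "body": {"increments": [[[-0.62, 0.016, 0], -0.052], [[-1.244, 0.065, 0], -0.105], [[-1.862, 0.147, 0], -0.157], [[-2.474, 0.26, 0], -0.209], [[-3.08, 0.405, 0], -0.262]]}}

```text
t: 7.05
tool_pos: [487.3, -62.8, 139.0]
ee_rot: [-0.002, 0.435, 0.901, -0.0]
ft_force: [-2.9, 2.7, 2.3]
opening: -0.0
```

```bash
python3 - <<'E'
from h import *
capture("side"); s=state(); print(s["t"],s["tool_pos"],s["ft_force"],go(s["tool_pos"],0),s["qpos"])
d=s["tool_pos"][:2]-[582,9]; print(np.hypot(*d),np.degrees(np.arctan2(d[1],d[0]))%360)
p,d=capture("wrist"); cv2.imwrite("pics/w6.png",p[:,:,::-1])
E
```

```text
7.1 [487.99005146 -63.69416276 138.97221429] [-1.34339907  1.80229043  0.44396277] (array([0., 0., 0.]), np.float64(0.672), 'tool_y now', np.float64(38.48)) [ 0.54908479  0.37066474 -0.59852121  2.05530491  0.28729581  0.79889246
  0.45078941]
118.83733303651395 217.71335840745817
```

View pics/w6.png

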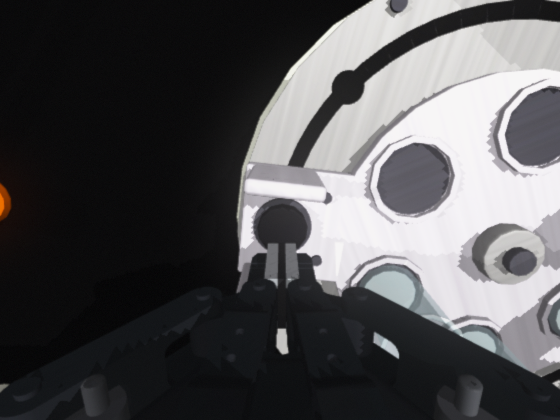

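Call:
{"method": "send_rows", "body": {"increments": [[[-0.62, 0.016, 0], -0.052], [[-1.244, 0.065, 0], -0.105], [[-1.862, 0.147, 0], -0.157], [[-2.474, 0.26, 0], -0.209], [[-3.08, 0.405, 0], -0.262]]}}

```text
t: 7.78
tool_pos: [509.4, -85.0, 138.9]
ee_rot: [-0.002, 0.314, 0.949, -0.0]
ft_force: [-3.4, 1.7, 1.9]
opening: -0.0
```

```bash
cat > l.py <<'E'
from h import *
import sys
p,d=capture("wrist"); cv2.imwrite(f"pics/{sys.argv[1]}.png",p[:,:,::-1]); s=state(); print(s["t"],s["tool_pos"],s["ft_force"],go(s["tool_pos"],0)[1:])
d=s["tool_pos"][:2]-[582,9]; print(np.hypot(*d),np.degrees(np.arctan2(d[1],d[0]))%360)
E
python3 l.py w7
```

```text
7.825 [510.38989937 -85.64564497 138.98288938] [-2.07612337  1.19599397  0.12139037] (np.float64(0.933), 'tool_y now', np.float64(53.43))
118.68363249994302 232.88838654071813
```

View pics/w7.png

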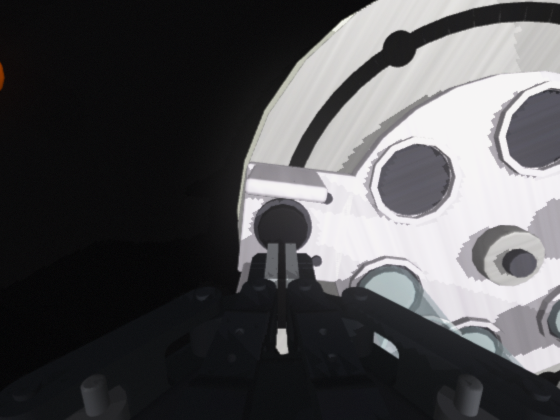

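Call:
{"method": "send_rows", "body": {"increments": [[[-0.31, 0.004, 0], -0.026], [[-0.62, 0.016, 0], -0.052], [[-0.83, 0.029, 0], -0.07], [[-0.83, 0.029, 0], -0.07]]}}

```text
t: 8.32
tool_pos: [517.5, -90.6, 139.1]
ee_rot: [-0.0, 0.281, 0.96, -0.0]
ft_force: [-2.2, 1.6, -2.4]
opening: 0.2
```

```bash
python3 l.py w8
```

```text
8.375 [517.51642624 -90.53072551 139.13805183] [-2.24005998  0.44584358 -2.15985518] (np.float64(1.001), 'tool_y now', np.float64(57.34))
118.59383038649023 237.06176424473648
```

Call:
{"method": "send_rows", "body": {"increments": [[[-0.1, 0, 0], -0.009], [[-0.2, 0.002, 0], -0.017], [[-0.2, 0.002, 0], -0.017]]}}

```text
t: 8.75
tool_pos: [519.4, -91.5, 139.4]
ee_rot: [-0.0, 0.273, 0.962, -0.0]
ft_force: [-3.4, 0.4, -1.5]
opening: 0.1
```

```bash
python3 l.py w9
```

```text
8.8 [519.41456418 -91.46587741 139.43384848] [-3.25107446  1.24887054 -1.94660304] (np.float64(1.018), 'tool_y now', np.float64(58.33))
118.3652368755084 238.0790682566977
```

View pics/w9.png

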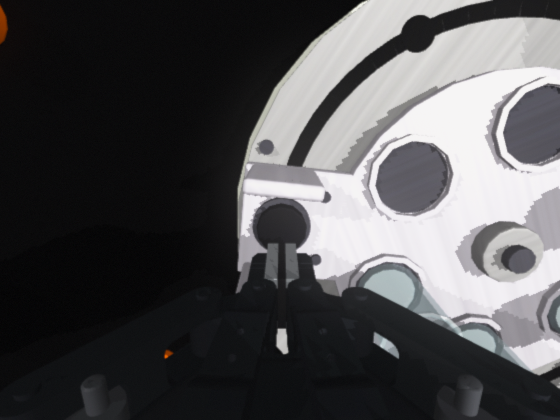

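Call:
{"method": "send_rows", "body": {"increments": [[[-0.1, 0, 0], -0.009], [[-0.2, 0.002, 0], -0.017], [[-0.2, 0.002, 0], -0.017]]}}

```text
t: 9.18
tool_pos: [522.9, -92.8, 140.4]
ee_rot: [0.002, 0.265, 0.964, 0.0]
ft_force: [-0.2, 0.4, -0.9]
opening: 0.1
```

```bash
python3 l.py w10
```

```text
9.225 [522.89692682 -92.80678641 140.43313883] [-0.8926018  -0.18968719  0.01158268] (np.float64(1.035), 'tool_y now', np.float64(59.3))
117.71913616134522 239.86305279430377
```

Call:
{"method": "send_rows", "body": {"increments": [[[-0.1, 0, 0], -0.009], [[-0.1, 0, 0], -0.009]]}}

```text
t: 9.48
tool_pos: [522.9, -93.2, 140.0]
ee_rot: [0.001, 0.26, 0.966, 0.0]
ft_force: [-1.1, 0.2, 0.3]
opening: -0.1
```

```bash
python3 l.py w11
```

```text
9.525 [522.70841329 -93.1887456  139.8662919 ] [-0.40843269 -0.08794055  1.09675012] (np.float64(1.044), 'tool_y now', np.float64(59.82))
118.14411530683772 239.87698969400208
```

View pics/w11.png

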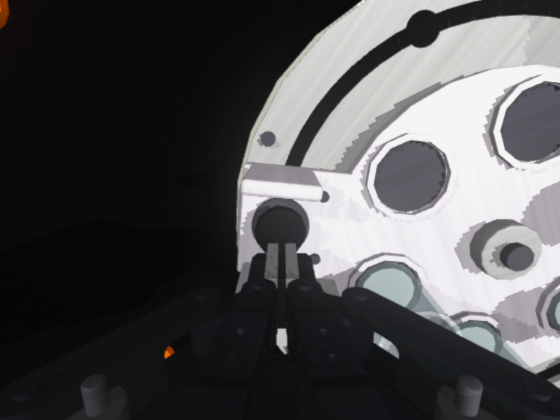

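Call:
{"method": "send_rows", "body": {"increments": [[[-0.1, 0, 0], -0.009], [[-0.1, 0, 0], -0.009]]}}

```text
t: 9.78
tool_pos: [523.1, -93.6, 139.5]
ee_rot: [0.0, 0.256, 0.967, -0.0]
ft_force: [-0.1, 0.1, 0.0]
opening: 0.1
```

```bash
python3 l.py w12; python3 - <<'E'
from h import *
c=calibration("wrist"); 
for n,u,v,z in(("hub",516,256,68),("well",411,176,48),("btn64",281,227,64),("btn59",281,227,59),("hole",424,28,36)):
    q=pix2w(c,u,v,z); d=q[:2]-[582,9]; print(n,q,np.hypot(*d),np.degrees(np.arctan2(d[1],d[0]))%360)
E
```

```text
9.825 [523.02379587 -93.54143573 139.52271605] [-0.00386928 -0.06885274 -0.3331004 ] (np.float64(1.053), 'tool_y now', np.float64(60.34))
118.29175243564255 240.09485072306023
hub [579.7481515    8.35029647  68.        ] 2.343701419633231 196.09391318345996
well [524.0804089  -15.74935109  48.        ] 62.985787385391575 203.13727778058615
btn64 [509.8719437  -86.37228722  64.        ] 119.57562325247801 232.9005495657641
btn59 [511.49159839 -87.29972154  59.        ] 119.35271704803104 233.78928497911156
hole [462.44726795  22.67963541  36.        ] 120.33282247926252 173.47240874900163
```

View pics/w12.png

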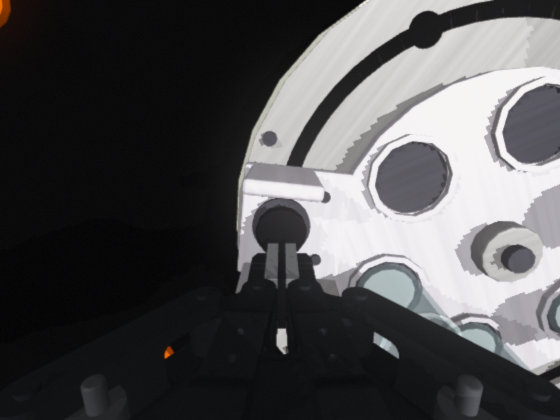

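Call:
{"method": "send_rows", "body": {"increments": [[[-0.1, 0, 0], -0.009], [[-0.1, 0, 0], -0.009]]}}

```text
t: 10.07
tool_pos: [523.4, -93.8, 139.4]
ee_rot: [-0.0, 0.252, 0.968, -0.0]
ft_force: [-1.1, 1.2, 0.9]
opening: 0.2
```

```bash
python3 l.py w13
```

```text
10.125 [523.38820301 -93.8034326  139.41346348] [-0.97161475  0.75246032  2.13985491] (np.float64(1.062), 'tool_y now', np.float64(60.86))
118.33802644060728 240.31103804261608
```

Call:
{"method": "send_rows", "body": {"increments": [[[-0.1, 0, 0], -0.009], [[-0.1, 0, 0], -0.009]]}}

```text
t: 10.38
tool_pos: [523.7, -94.0, 139.3]
ee_rot: [-0.001, 0.247, 0.969, -0.0]
ft_force: [-4.2, 1.9, 3.1]
opening: -0.1
```

```bash
python3 l.py w14
```

```text
10.425 [523.66860685 -94.06949696 139.32291166] [-4.23746104  2.15491729  3.41770473] (np.float64(1.071), 'tool_y now', np.float64(61.38))
118.43087701168994 240.49264074094478
```

View pics/w14.png

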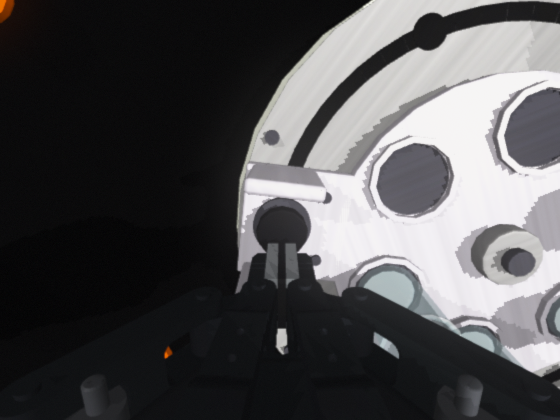

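Call:
{"method": "send_rows", "body": {"increments": [[[-0.1, 0, 0], 0], [[-0.2, 0, 0], 0], [[-0.2, 0, 0], 0]]}}

```text
t: 10.8
tool_pos: [524.1, -94.2, 139.1]
ee_rot: [-0.003, 0.247, 0.969, -0.0]
ft_force: [-7.5, 4.2, 6.7]
opening: 0.1
```

```bash
python3 l.py w15
```

```text
10.85 [524.16703834 -94.20681991 139.12881693] [-6.87481473  3.19323973  7.33458625] (np.float64(1.072), 'tool_y now', np.float64(61.39))
118.30595560175112 240.73547886841578
```

Call:
{"method": "send_rows", "body": {"increments": [[[0.5, 0, 0], 0], [[1.0, 0, 0], 0], [[1.4, 0, 0], 0], [[1.4, 0, 0], 0]]}}

```text
t: 11.35
tool_pos: [514.1, -88.7, 139.6]
ee_rot: [0.0, 0.247, 0.969, -0.0]
ft_force: [0.7, -1.1, 0.2]
opening: 0.2
```

```bash
python3 l.py w16
```

```text
11.4 [514.25131013 -88.82295655 139.59846204] [ 0.88945659 -0.18624701 -0.2293137 ] (np.float64(1.071), 'tool_y now', np.float64(61.37))
118.99250315739413 235.29490778174522
```

Call:
{"method": "send_rows", "body": {"increments": [[[0, 0, -1.0], 0], [[0, 0, -3.0], 0], [[0, 0, -6.0], 0], [[0, 0, -10.0], 0], [[0, 0, -15.0], 0]]}}

```text
t: 12.02
tool_pos: [513.7, -88.7, 290.9]
ee_rot: [-0.0, 0.247, 0.969, 0.0]
ft_force: [-0.0, -0.5, 0.0]
opening: 0.3
```

```bash
python3 l.py w17;  python3 - <<'E'
from h import *
p,d=capture("side"); cv2.imwrite("pics/s17.png",cv2.resize(p[120:260,170:330,::-1],None,fx=4,fy=4,interpolation=cv2.INTER_CUBIC))
E
```

```text
12.075 [517.51133395 -88.30144765 298.1123828 ] [2.53219    0.53829371 3.49348413] (np.float64(1.071), 'tool_y now', np.float64(61.39))
116.73199974144455 236.46470103170537
```

View pics/w17.png

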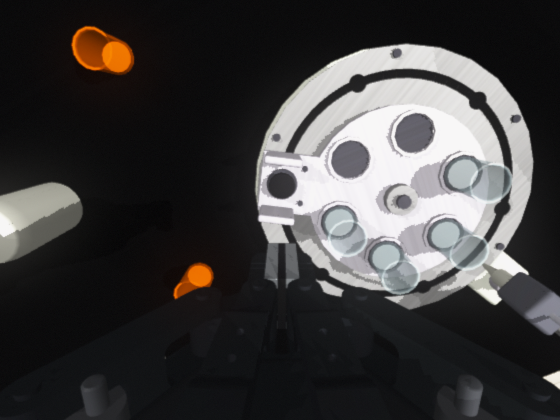

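View pics/s17.png

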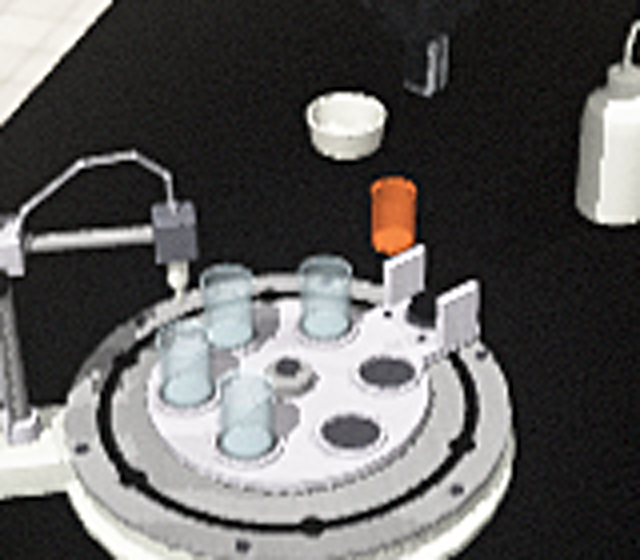

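```bash
python3 - <<'E'
from h import *
s=state();c=calibration("wrist");p,d=capture("wrist")
cv2.imwrite("pics/w18.png",cv2.resize(p[130:240,240:430,::-1],None,fx=4,fy=4,interpolation=cv2.INTER_CUBIC))
def cloud(d,c):
    v,u=np.mgrid[:420,:560]; X=np.stack([(u-c["cx"])/c["fx"]*d,-(v-c["cy"])/c["fy"]*d,-d],-1)
    return X@c["cam_to_world"][:3,:3].T+c["cam_to_world"][:3,3]
W=cloud(d,c)
for n,u,v in(("btn",282,183),("arm",312,185),("well",352,158)):
    print(n,W[v-2:v+3,u-2:u+3].reshape(-1,3).mean(0).round(1))
d0=np.load("pics/w1.npy"); M=[d0[179:184,279:284].mean(),d0[180:185,308:313].mean()]; print("before depth btn/arm",M,"now",d[181:186,280:285].mean(),d[183:188,310:315].mean())
print(s["t"],s["ft_force"],s["tool_pos"])
q=pix2w(c,282,184,64)-[582,9,0]; print(np.hypot(q[0],q[1]),np.degrees(np.arctan2(q[1],q[0]))%360)
q=pix2w(c,400,201,68); print(q)
E
```

```text
btn [517.6 -86.9  65.3]
arm [537.3 -62.4  51. ]
well [531.6 -14.5  51.8]
before depth btn/arm [np.float32(312.08786), np.float32(326.39548)] now 308.38168 323.7088
12.125 [0.04976791 0.22246467 0.62334511] [517.4792347  -88.32565377 295.77130755]
115.41052944093609 236.79245413468297
[589.20893041   7.19258625  68.        ]
```

View pics/w18.png

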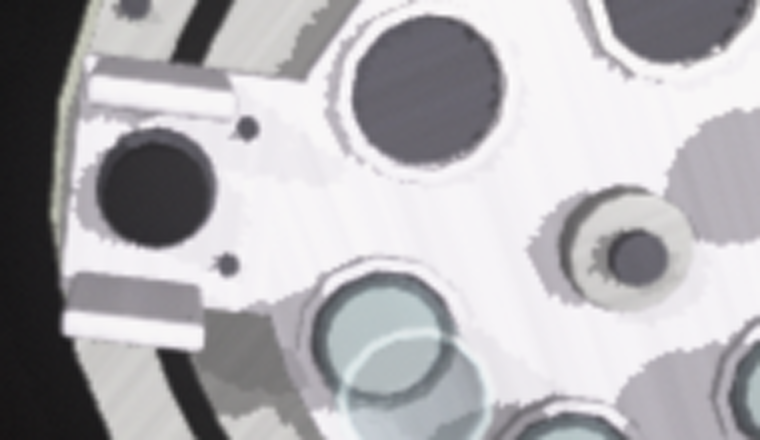

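```bash
python3 - <<'E'
from h import *
c=calibration("wrist");p,d=capture("wrist");p,d=capture("wrist");c=calibration("wrist");p,d=capture("wrist")
cv2.imwrite("pics/w19.png",cv2.resize(p[130:240,240:430,::-1],None,fx=4,fy=4,interpolation=cv2.INTER_CUBIC))
b=pix2w(c,240+155/4-.4,130+187/4-.4,64); h=pix2w(c,240+636/4-.4,130+257/4-.4,68); q=b-h
print(b,h,np.hypot(q[0],q[1]),np.degrees(np.arctan2(q[1],q[0]))%360, state()["ft_force"],state()["joint_velocities"].max())
E
```

```text
[503.04711452 -86.35927934  64.        ] [572.79074616   7.3865493   68.        ] 116.84371845276296 233.35203699450898 [-0.77369484  0.63627331 -0.69388776] 0.015183783529397683
```

View pics/w19.png

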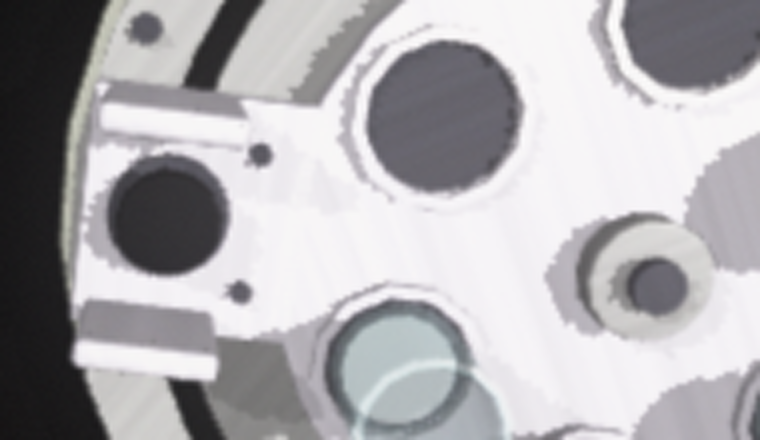

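```bash
python3 -c "
from rig import *
print(job_done(),state()['t'])"
```

```text
the job is handed in; nothing more can be done
the job is handed in; nothing more can be done
```

The carousel is one place on, with the plunger up in the next hole and the next beaker at the nozzle. I handed the job in a little after 12 s on the robot's clock. No verdict was reported.

**What I did:** With the gripper shut, I pressed the button about 7 mm (about 6.5 N) with the fingertips. Holding it down, I turned the carousel about 30° anticlockwise. I then raised the fingers clear of the button and pushed on the anticlockwise cheek until the carousel stopped turning. Horizontal force there rose to about 8 N. I then backed off and lifted straight up.

**Last checks:**
- **Angle:** The arm stood at 233.4°, against about 173.3° at the start, so the turn was about 60°.
- **Plunger:** By wrist-camera depth the button stood about 14–15 mm above the arm, as it did at the start (14.3 mm), so the plunger is up.
- **Beakers:** The last side view shows all four standing in their wells, with the next sample at the nozzle. I did not measure its distance from the nozzle.
- **Other things:** The views I looked at show no sign that anything else moved, and I did not measure them. The force reading was about zero with the arm clear.

**Disagreements:**
- **Camera and arm:** The arm was still settling when I took the final angle picture. The pixels I used came from the picture before it, which was framed slightly differently. That put the absolute positions about 10 mm off. The angle was taken between hub and button, so it should be affected much less.
- **First side view:** At the start, the hub position from the side view differed from the top view by several mm. I relied on the top and wrist views instead.

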